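# Find the trimmer's loose bolt and hold its cap open

### The job

One of the board trimmer's three capped hold-down bolts has worked loose: tap them on top of their caps until you find the one that sinks, then slide the steel parts dish along the table, without picking it up, right up to the trimmer's flange in front of that bolt. Lift that bolt's hinged cap until it stands nearly upright, and finish while still holding it open like that, so that I can put a key on the bolt. Keep the other two caps shut and leave the bottle and the roll of tape where they are.

Things in the scene. Friction and masses are not known exactly. Their poses are not given: they have to be found in the camera images.
- trimmer: fixed board trimmer 600 mm long. Origin on the table under the middle bolt, z up, y along it, x from the bolts to the cutting edge. Aluminium flange 12 mm high, x -40 to +35 mm, carries the bolts; behind it a beam (x +35 to +90 mm) with steel guide bar (axis x +62 mm, top 64 mm high), end brackets 76 mm high, cutter head (y +219 to +271 mm, 104 mm high)
- mount_a: fixed rubber bush (32 mm across) under one of the three capped hold-down bolts, a row 120 mm apart along the flange; which letter stands at which place is shuffled. Origin on the bolt's axis at the bush's foot, 12 to 14 mm above the table; axes as the trimmer's. With bolt joint 0 the cap's hinge line runs along y at x +22.5, z +14.5 mm; the shut cap's top is at z +33.5 mm
- mount_b: fixed rubber bush (32 mm across) under one of the three capped hold-down bolts, a row 120 mm apart along the flange; which letter stands at which place is shuffled. Origin on the bolt's axis at the bush's foot, 12 to 14 mm above the table; axes as the trimmer's. With bolt joint 0 the cap's hinge line runs along y at x +22.5, z +14.5 mm; the shut cap's top is at z +33.5 mm
- mount_c: fixed rubber bush (32 mm across) under one of the three capped hold-down bolts, a row 120 mm apart along the flange; which letter stands at which place is shuffled. Origin on the bolt's axis at the bush's foot, 12 to 14 mm above the table; axes as the trimmer's. With bolt joint 0 the cap's hinge line runs along y at x +22.5, z +14.5 mm; the shut cap's top is at z +33.5 mm
- bolt_a (a joint): how far the bolt of mount_a, with its collar and cap, has been driven down (m). All start at 0. A tight bolt does not give; the loose one (only one of the three, at any of the places) goes down 5 mm under a push of about 5 N on top of its cap and stays down (pulling it up again takes some 19 N)
- bolt_b (a joint): how far the bolt of mount_b, with its collar and cap, has been driven down (m). All start at 0. A tight bolt does not give; the loose one (only one of the three, at any of the places) goes down 5 mm under a push of about 5 N on top of its cap and stays down (pulling it up again takes some 19 N)
- bolt_c (a joint): how far the bolt of mount_c, with its collar and cap, has been driven down (m). All start at 0. A tight bolt does not give; the loose one (only one of the three, at any of the places) goes down 5 mm under a push of about 5 N on top of its cap and stays down (pulling it up again takes some 19 N)
- cap_a (a joint): opening angle of the hinged cap of mount_a (rad): 0 shut, 1.57 upright, stop at 1.75; the front (lip side, -x) rises and swings over towards +x. A light spring (under 1 N at the lip) shuts it whenever it is let go; pinched lightly by its sides it turns between the fingers
- cap_b (a joint): opening angle of the hinged cap of mount_b (rad): 0 shut, 1.57 upright, stop at 1.75; the front (lip side, -x) rises and swings over towards +x. A light spring (under 1 N at the lip) shuts it whenever it is let go; pinched lightly by its sides it turns between the fingers
- cap_c (a joint): opening angle of the hinged cap of mount_c (rad): 0 shut, 1.57 upright, stop at 1.75; the front (lip side, -x) rises and swings over towards +x. A light spring (under 1 N at the lip) shuts it whenever it is let go; pinched lightly by its sides it turns between the fingers
- cap_a_top (a point): middle of the top face of the cap of mount_a; 19 mm above and 23 mm in front (-x) of its hinge line, moving with the cap. Black plastic cap, hollow below: 42 mm (x) by 38 mm (y) with flat sides, 18.5 mm deep (shut, its lower rim is 15 mm above the bush's foot); a thumb lip 20 mm wide and 3 mm thick sticks out 8 mm in front, 14 mm below the top
- cap_b_top (a point): middle of the top face of the cap of mount_b; 19 mm above and 23 mm in front (-x) of its hinge line, moving with the cap. Black plastic cap, hollow below: 42 mm (x) by 38 mm (y) with flat sides, 18.5 mm deep (shut, its lower rim is 15 mm above the bush's foot); a thumb lip 20 mm wide and 3 mm thick sticks out 8 mm in front, 14 mm below the top
- cap_c_top (a point): middle of the top face of the cap of mount_c; 19 mm above and 23 mm in front (-x) of its hinge line, moving with the cap. Black plastic cap, hollow below: 42 mm (x) by 38 mm (y) with flat sides, 18.5 mm deep (shut, its lower rim is 15 mm above the bush's foot); a thumb lip 20 mm wide and 3 mm thick sticks out 8 mm in front, 14 mm below the top
- dish: round steel parts dish, loose, 100 mm across the rim (94 mm at the foot), 28 mm high, wall 2.5 mm, floor 4 mm thick, about 0.25 kg; open and nearly empty (three small nuts stuck to its floor). Origin at the centre of its underside
- bottle: clear bottle with black cap, 68 mm across, 190 mm high, origin under its centre; bystander
- tape: roll of tape lying flat, 92 mm across, 25 mm high, origin under its centre; bystander
Things that resemble listed ones, but are neither listed nor needed, are in the scene too. Leave any yellow look-alike of the dish alone.

How it is judged:
On the way, in this order (a step that is already met when the one before it is completed fails the run):
1. the loose bolt has been found: tapped, it has sunk, its cap still shut (((value of joint bolt_a above 0.003 m and value of joint cap_a below 0.15 rad) or (value of joint bolt_b above 0.003 m and value of joint cap_b below 0.15 rad) or (value of joint bolt_c above 0.003 m and value of joint cap_c below 0.15 rad))), for 0.1 s.
2. the dish stands at the flange in front of the loose bolt, its cap still shut (((value of joint bolt_a above 0.002 m and (x of dish in the frame of mount_a between -0.125 and -0.08 m and y of dish in the frame of mount_a between -0.03 and 0.03 m) and value of joint cap_a below 0.15 rad) or (value of joint bolt_b above 0.002 m and (x of dish in the frame of mount_b between -0.125 and -0.08 m and y of dish in the frame of mount_b between -0.03 and 0.03 m) and value of joint cap_b below 0.15 rad) or (value of joint bolt_c above 0.002 m and (x of dish in the frame of mount_c between -0.125 and -0.08 m and y of dish in the frame of mount_c between -0.03 and 0.03 m) and value of joint cap_c below 0.15 rad))), for 0.2 s.
At the end, for the whole second after the job is handed in: fingers hold the loose bolt's cap open past 1.0 rad (57 deg), still, pressing it by over 0.3 N; the other caps are shut (under 0.15 rad); the dish is at rest, its centre within 30 mm sideways of that bolt and 80 to 125 mm in front of it (rim at most 35 mm from the flange) ((((x of dish in the frame of mount_a between -0.125 and -0.08 m and y of dish in the frame of mount_a between -0.03 and 0.03 m) and value of joint cap_a above 1 rad and velocity of joint cap_a between -0.2 and 0.2 rad/s and contact force between the fingers and mount_a above 0.3 N and value of joint each of cap_b, cap_c below 0.15 rad) or ((x of dish in the frame of mount_b between -0.125 and -0.08 m and y of dish in the frame of mount_b between -0.03 and 0.03 m) and value of joint cap_b above 1 rad and velocity of joint cap_b between -0.2 and 0.2 rad/s and contact force between the fingers and mount_b above 0.3 N and value of joint each of cap_a, cap_c below 0.15 rad) or ((x of dish in the frame of mount_c between -0.125 and -0.08 m and y of dish in the frame of mount_c between -0.03 and 0.03 m) and value of joint cap_c above 1 rad and velocity of joint cap_c between -0.2 and 0.2 rad/s and contact force between the fingers and mount_c above 0.3 N and value of joint each of cap_a, cap_b below 0.15 rad)) and linear speed of dish below 0.02 m/s); the arm keeps its last pose, push and grip.
It fails at once if a cap is opened whose bolt has not sunk (checked as it passes 0.2 to 0.5 rad) ((value of joint cap_a between 0.2 and 0.5 rad and value of joint bolt_a below 0.001 m) or (value of joint cap_b between 0.2 and 0.5 rad and value of joint bolt_b below 0.001 m) or (value of joint cap_c between 0.2 and 0.5 rad and value of joint bolt_c below 0.001 m)).
It fails at once if the dish is picked up off the table (15 mm) or tipped (height (world z) of dish above 0.015 m or angle between dish's own z axis and vertical above 0.35 rad).
It fails at once if the bottle or the tape is shifted by more than 30 mm (distance of any of bottle, tape from where it was at the start of the episode above 0.03 m).
It also fails if it takes over 58 s, if anything falls off the work surface, if the arm or the gripper's body presses on something with over 40 N, if the wrist force passes 120 N, or if a joint passes its speed limit or range.

### The arm

A 6-joint arm with a two-finger parallel gripper is mounted at the origin on the work surface. World frame = base frame: x ahead of the robot, y to its left, z up, the work surface at z = 0. Lengths are in m, angles in rad, forces in N, time in s.
With the tool pointing down it reaches from about 0.375 to 0.9 m from the base axis. Payload 3.1 kg.
Tool frame: the origin (TCP) lies midway between the tips of the shut fingers; the grasp point (between the pads) lies 19 mm behind it; x points along the fingers, z is the direction in which the jaws open and shut, and the axes are right-handed (so a half turn about x gives the same grasp; the last joint's range is limited). The gripper opens to 87 mm and grips with 3 to 60 N. Pads are 19 mm wide; open, the fingers measure 117 mm over their backs; the gripper's body (75 mm by 190 mm) begins 51 mm behind the grasp point.
Start: joints at [-1.429, 0.527, 1.433, -0, 1.181, -0.178], TCP at [0.197, -0.593, 0.187] pointing down, gripper open.
Joint ranges: [-3.08, 3.08], [-0.75, 2.2], [0.22, 2.44], [-1.43, 4.57], [0, 2.65], [-2.85, 2.85]. Speed limits (rad/s): [2.79, 2.79, 3.14, 3.14, 3.14, 3.14].

### API

Orientations are given as a unit quaternion [x, y, z, w].
In Python, from rig import robot, optics, workorder gives the robot as it stands.
- The arm moves only by the tool arm_command, never from a script. Its argument "plan" is a list of rows, each a list of 7 numbers: the shift along the tool's x, y, z in cm, then the turn, a rotation vector about the tool's x, y, z in rad, then the finger opening in cm, from 0 to 8.7. In form: [[x, y, z, ax, ay, az, gripper], ...]. A call has 1 to 12 rows; each row shifts and turns the pose as measured when the row begins, along the tool's axes as they then stand; what a row does not reach is not made up. A row lasts 1/8 s, in which the tool goes at most 62.5 mm and 10.7 degrees, less where a joint would pass 70% of its speed; a pose out of reach is approached as far as the arm can. A call with a gripper value outside its range is refused whole. The fingers move at their own pace and stop on an object; "grip_force" is the grip in N (left out, the last holds). Time passes only in rows, so rows that do not move let the fingers close. It gives the time, the measured TCP pose, the force and the opening at its end, in the units of the state.
- robot.get_obs(): the state, without advancing time (a new reading comes with each control period).
- optics.camera(name): name is "side" or "top"; returns (picture, depth): 400x640x3 uint8, blue, green, red; 400x640 float32, m along the optical axis (not along the pixel's ray), 0 where there is no reading.
- optics.camera_info(name): a dict with "mtx" (3x3 intrinsics, pixels), "k1" (the pictures are not rectified: a ray, as slopes to the right and down, at radius r is drawn at 1 + k1 r^2 times it, then the intrinsics apply), "position" and "rotation" of the camera in the world. Camera axes: x right, y down, z forward; pixel columns grow to the right and rows downward; lengths in m; the calibration is good to about 2 mm. A picture is of the moment at which its call begins. camera_info takes no time and is no camera call.
- workorder.hand_in(): hands the job in, once; it reports no verdict.
The state is a dict: "time": time; "q": joint angles; "joint_velocities": joint speeds; "joint_torque": joint torques, N m; "position": TCP position; "tool_rot": TCP orientation; "ft_force": force on the tool from outside, world axes, zero at the start; "moment": the same for the moment, N m; "grip_width": finger opening in m.
Only numpy, scipy, OpenCV 4.12 (cv2) and the standard library are available. Lean on these libraries where they do the work, as an engineer would, in place of code of your own. Each camera call takes 0.05 s, during which the arm holds its last target. There are 200 camera calls.

## Working session

There is one attempt and no reset: what is moved stays moved. The work goes in short steps, Python scripts to look and compute and a tool call to move; the robot and the scene stay as the last step left them, time stands still between calls to the robot, and variables do not carry over. Pictures are saved under pics/ and viewed, about 8 in all and at most 12, crops included, and the job is handed in when it is done.

Besides the shell and the picture viewer there is one more tool, called after "Request:" as name(argument=value, ...), one argument or row to a line, values as JSON. arm_command: Moves the arm, as the interface text tells. Its arguments: {"type":"object","properties":{"plan":{"type":"array"},"grip_force":{"type":"number"}},"required":["plan"]}

```bash
mkdir -p pics; ls; cat > h.py <<'E'
import numpy as np, cv2
from rig import robot, optics, workorder
from scipy.spatial.transform import Rotation as R
def info(n):
    i=optics.camera_info(n); return np.array(i["mtx"]),float(i["k1"]),np.array(i["position"]),np.array(i["rotation"])
def ray(n,uv):
    K,k1,p,Rm=info(n)
    if Rm.shape!=(3,3): Rm=R.from_quat(Rm.ravel()).as_matrix()
    a=cv2.undistortPoints(np.array(uv,float).reshape(-1,1,2),K,np.array([k1,0,0,0]))[:,0]
    return p,np.c_[a,np.ones(len(a))]@Rm.T
def plane(n,uv,z):
    p,d=ray(n,uv); return p+d*((z-p[2])/d[:,2])[:,None]
def depthpt(n,uv,D):
    p,d=ray(n,uv); u=np.array(uv,int).reshape(-1,2); return p+d*D[u[:,1],u[:,0]][:,None]
def proj(n,P):
    K,k1,p,Rm=info(n); return cv2.projectPoints((np.array(P,float).reshape(-1,3)-p)@Rm,np.zeros(3),np.zeros(3),K,np.array([k1,0,0,0]))[0][:,0]
E
python3 - <<'E'
from h import *
for n in("top","side"):
    i=optics.camera_info(n); print(n,i)
    im,D=optics.camera(n); cv2.imwrite(f"pics/{n}0.png",im); np.save(f"{n}0.npy",D)
print(robot.get_obs())
E
```

```text
pics
top {'mtx': array([[430.24985559,   0.        , 313.92673922],
       [  0.        , 430.24985559, 205.59355388],
       [  0.        ,   0.        ,   1.        ]]), 'k1': -0.014172658312794248, 'position': array([ 0.43058235, -0.00481851,  1.05754765]), 'rotation': array([ 0.71362088, -0.69945929,  0.01906776, -0.03373956])}
side {'mtx': array([[389.1123768 ,   0.        , 319.20625263],
       [  0.        , 389.1123768 , 198.2642419 ],
       [  0.        ,   0.        ,   1.        ]]), 'k1': -0.07459505661485877, 'position': array([0.28419849, 0.60386876, 0.71726576]), 'rotation': array([-0.17738081,  0.91107109, -0.36563876,  0.06923745])}
{'time': 0.1, 'q': array([-1.42854394e+00,  5.28358946e-01,  1.43377992e+00, -2.43311211e-05,
        1.18139943e+00, -1.78521025e-01]), 'joint_velocities': array([-0.00026512, -0.00069259, -0.00356247, -0.00016284, -0.00075716,
       -0.00094673]), 'joint_torque': array([-3.15393036e-04, -4.40986562e+01, -1.77150929e+01,  6.34119054e-02,
        5.34162868e-02, -4.34466551e-05]), 'position': array([ 0.19696577, -0.59238262,  0.18657649]), 'tool_rot': array([ 0.4142196 ,  0.57391766, -0.41324034,  0.57295119]), 'ft_force': array([-0.33703834, -0.69621545, -0.587443  ]), 'moment': array([-0.03573337,  0.04680155,  0.01019568]), 'grip_width': 0.08687668837749506}
```

```bash
sed -i 's/K,k1,p,Rm=info(n); return/K,k1,p,Rm=info(n); Rm=R.from_quat(Rm).as_matrix(); return/' h.py
```

```text
(no output)
```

View pics/top0.png

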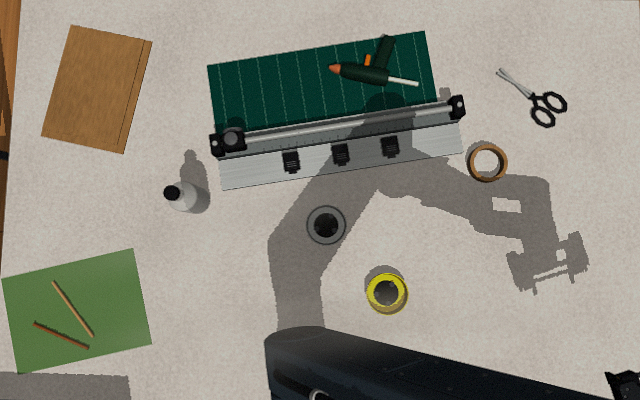

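View pics/side0.png

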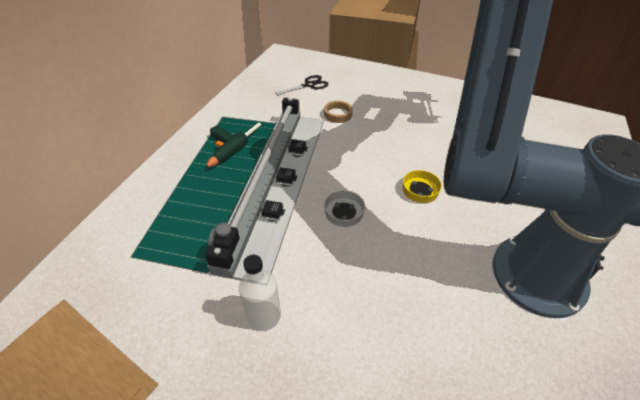

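Top view: three black caps at (291,160), (341,153) and (390,146). The grey dish is at (326,224), its yellow look-alike at (386,292) and the tape ring at (487,162). The bottle is at (180,195) and the cutter head at (231,139). The side view agrees: dish at (344,208), yellow dish at (421,186). I choose the grey steel one.

```bash
python3 - <<'E'
from h import *
im=cv2.imread("pics/top0.png"); D=np.load("top0.npy")
g=im.max(2)
# height map
v,u=np.mgrid[0:400,0:640]; P=depthpt("top",np.c_[u.ravel(),v.ravel()],D).reshape(400,640,3)
C=[]
for c in[(291,160),(341,153),(390,146)]:
    m=np.zeros_like(g); m[c[1]-16:c[1]+17,c[0]-16:c[0]+17]=1
    m=((m>0)&(P[...,2]>.038)&(P[...,2]<.055)&(g<70)).astype(np.uint8)
    n,l,s,ce=cv2.connectedComponentsWithStats(m); k=1+np.argmax(s[1:,4])
    q=P[l==k]; r=cv2.minAreaRect(np.argwhere(l==k)[:,::-1].astype(np.float32))
    w=plane("top",[ce[k]],.0465)[0]; C.append(w)
    print(c,s[k],ce[k].round(1),r,w.round(4),"medz",np.median(q,0).round(4))
C=np.array(C); print("spacing",np.linalg.norm(np.diff(C,axis=0),axis=1))
yd=C[0]-C[2]; print("yaw of trimmer y",np.degrees(np.arctan2(-yd[0],yd[1])))
# dish: rim pts by height
for c in[(326,224),(386,292)]:
    m=np.zeros((400,640),bool); m[c[1]-30:c[1]+31,c[0]-30:c[0]+31]=1
    m&=(P[...,2]>.018)&(P[...,2]<.04)
    (e,r)=cv2.minEnclosingCircle(np.argwhere(m)[:,::-1].astype(np.float32))
    print("dish",e,r,plane("top",[e],.028)[0].round(4),np.median(P[m],0).round(4),m.sum())
# flange front/trimmer table check
print("bracket etc", P[107,457].round(3),P[140,215].round(3),P[136,233].round(3), "table",P[300,450].round(4),P[240,240].round(4))
print("tape",plane("top",[(487,162)],.025),"bottle",P[193,173])
a=cv2.resize(im[90:260,200:480],None,fx=2.8,fy=2.8,interpolation=cv2.INTER_CUBIC)
cv2.imwrite("pics/crop1.png",a)
E
```

```text
(291, 160) [282 151  18  20 265] [290.4 160.5] ((290.4421691894531, 160.624267578125), (17.9427490234375, 15.281747817993164), 81.25383758544922) [0.6125 0.0751 0.0465] medz [0.6132 0.0755 0.0466]
(341, 153) [331 143  19  20 287] [339.8 152.6] ((339.7838134765625, 152.70269775390625), (17.755088806152344, 16.111101150512695), 80.53767395019531) [ 0.6334 -0.0419  0.0465] medz [ 0.633  -0.0422  0.0463]
(390, 146) [381 135  19  21 294] [389.5 144.8] ((389.4960021972656, 144.72801208496094), (17.8885440826416, 16.457462310791016), 79.69515228271484) [ 0.6542 -0.1596  0.0465] medz [ 0.6538 -0.1595  0.0469]
spacing [0.11883095 0.11949817]
yaw of trimmer y 10.08606419411784
dish (325.294677734375, 224.57192993164062) 20.76803970336914 [ 0.4625 -0.0108  0.028 ] [ 0.4648 -0.0113  0.0269] 210
dish (386.7758483886719, 293.7758483886719) 21.322690963745117 [ 0.3022 -0.1588  0.028 ] [ 0.2902 -0.1726  0.0269] 211
bracket etc [ 0.739 -0.311  0.076] [0.652 0.25  0.076] [0.656 0.202 0.102] table [ 0.2876 -0.3147  0.0027] [ 4.211e-01  1.981e-01 -1.000e-04]
tape [[ 0.62112021 -0.39782426  0.025     ]] bottle [0.51542799 0.30185184 0.19154218]
```

View pics/crop1.png

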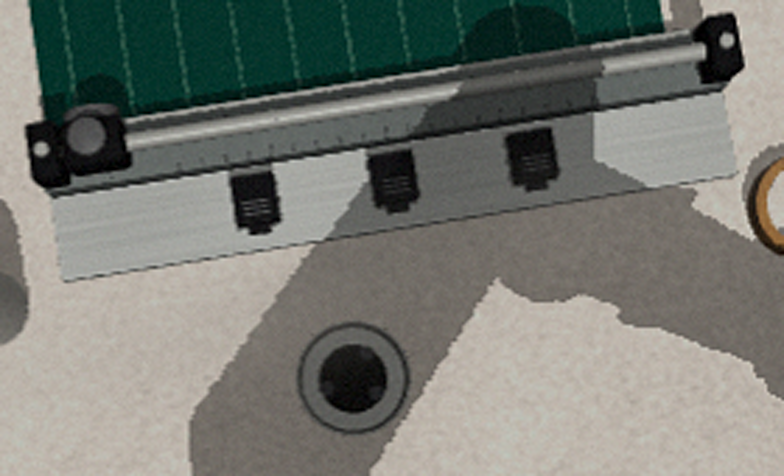

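```bash
cat >> h.py <<'E'
TX=np.array([.9845,.1751,0]);TY=np.array([-.1751,.9845,0])
CAP=np.array([[.613,.0753,.0465],[.6335,-.042,.0465],[.654,-.1595,.0465]])
def goto(target,tilt=0):
    """print shift (cm, tool axes) and turn (rad) from now to target; tool down, jaws along TY"""
    o=robot.get_obs(); Q=R.from_quat(o["tool_rot"]); M=Q.as_matrix(); p=o["position"]
    s=np.sign(M[:,2]@TY); z=s*TY; x=-np.array([0,0,1.])
    x=R.from_rotvec(-TY*tilt).apply(x); W=np.c_[x,np.cross(z,x),z]
    rv=(Q.inv()*R.from_matrix(W)).as_rotvec()
    d=np.array(target)-p
    print("t",round(o["time"],2),"pos",p.round(4),"F",o["ft_force"].round(1),"w",round(o["grip_width"],4))
    print("tool now\n",M.round(3)); print("turn",rv.round(3),"shift now-axes cm",(M.T@d*100).round(2),"shift goal-axes",(W.T@d*100).round(2))
E
python3 -c "
from h import *
goto(CAP[2]+[0,0,.04])"
```

```text
t 0.1 pos [ 0.197  -0.5924  0.1866] F [-0.3 -0.7 -0.6] w 0.0869
tool now
 [[-0.     0.949  0.315]
 [ 0.002  0.315 -0.949]
 [-1.     0.    -0.002]]
turn [ 0.145 -0.002 -0.   ] shift now-axes cm [ 10.08  57.02 -26.65] shift goal-axes [ 10.01  52.57 -34.61]
```

Request:
arm_command(
  plan=[
    [0, 0, 0, 0.145, 0, 0, 0],
    [0, 4.5, -3, 0, 0, 0, 0],
    [0, 4.5, -3, 0, 0, 0, 0],
    [0, 4.5, -3, 0, 0, 0, 0],
    [0, 4.5, -3, 0, 0, 0, 0],
    [0, 4.5, -3, 0, 0, 0, 0],
    [0, 4.5, -3, 0, 0, 0, 0],
    [0, 4.5, -3, 0, 0, 0, 0],
    [0, 4.5, -3, 0, 0, 0, 0],
    [0, 4.5, -3, 0, 0, 0, 0],
    [0, 4.5, -3, 0, 0, 0, 0],
    [0, 3, -2, 0, 0, 0, 0],
  ],
  grip_force=4,
)

```text
time: 1.6
position: [0.6256, -0.1854, 0.1818]
tool_rot: [0.458, 0.542, -0.457, 0.536]
ft_force: [-0.4, -1.3, -1.1]
grip_width: 0.0005
```

```bash
python3 -c "
from h import *
goto(CAP[2]+[0,0,.01])"
```

```text
t 1.6 pos [ 0.6256 -0.1854  0.1818] F [-0.4 -1.3 -1.1] w 0.0005
tool now
 [[-0.005  0.987  0.162]
 [ 0.007  0.162 -0.987]
 [-1.    -0.004 -0.008]]
turn [-0.013 -0.008  0.004] shift now-axes cm [12.53  3.27 -2.  ] shift goal-axes [12.53  3.25 -2.05]
```

Request:
arm_command(
  plan=[
    [3, 3.2, -2, -0.013, -0.008, 0.004, 0],
    [5, 0, 0, 0, 0, 0, 0],
    [4, 0, 0, 0, 0, 0, 0],
    [0, 0, 0, 0, 0, 0, 0],
  ],
)

```text
time: 2.1
position: [0.6575, -0.1553, 0.0579]
tool_rot: [0.452, 0.543, -0.452, 0.544]
ft_force: [0.6, -0.2, 0.6]
grip_width: 0.0006
```

```bash
python3 -c "
from h import *
goto(CAP[2]+[0,0,.0])"
```

```text
t 2.1 pos [ 0.6575 -0.1553  0.0579] F [ 0.6 -0.2  0.6] w 0.0006
tool now
 [[ 0.001  0.983  0.182]
 [-0.     0.182 -0.983]
 [-1.     0.001  0.001]]
turn [ 0.007  0.001 -0.001] shift now-axes cm [ 1.14 -0.42  0.35] shift goal-axes [ 1.14 -0.42  0.35]
```

Request:
arm_command(
  plan=[
    [0.6, -0.4, 0.3, 0, 0, 0, 0],
    [0.4, 0, 0, 0, 0, 0, 0],
    [0.3, 0, 0, 0, 0, 0, 0],
    [0.3, 0, 0, 0, 0, 0, 0],
  ],
)

```text
time: 2.6
position: [0.6573, -0.1617, 0.0466]
tool_rot: [0.454, 0.54, -0.451, 0.547]
ft_force: [-0.9, 0.2, 0.2]
grip_width: 0.0005
```

Request:
arm_command(
  plan=[
    [0.3, 0, 0, 0, 0, 0, 0],
    [0.3, 0, 0, 0, 0, 0, 0],
    [0.3, 0, 0, 0, 0, 0, 0],
  ],
)

```text
time: 2.98
position: [0.658, -0.162, 0.038]
tool_rot: [0.454, 0.539, -0.451, 0.548]
ft_force: [0.4, -0.3, -0.1]
grip_width: 0.0005
```

Request:
arm_command(
  plan=[
    [0.2, 0, 0, 0, 0, 0, 0],
    [0.2, 0, 0, 0, 0, 0, 0],
  ],
)

```text
time: 3.22
position: [0.6579, -0.1619, 0.0335]
tool_rot: [0.454, 0.539, -0.451, 0.547]
ft_force: [0.6, 0.5, 0.3]
grip_width: 0.0005
```

```bash
python3 - <<'E'
from h import *
im,D=optics.camera("side"); o=robot.get_obs(); print(o["position"],o["ft_force"])
print(proj("side",CAP),proj("side",[o["position"]]))
cv2.imwrite("pics/s1.png",cv2.resize(im[90:260,200:400],None,fx=3.5,fy=3.5,interpolation=cv2.INTER_CUBIC))
E
```

```text
[ 0.65761705 -0.16181355  0.03313591] [-0.23086487  0.78901067 -0.33189368]
[[272.24649848 206.72383108]
 [285.82508819 172.95410297]
 [297.41664907 144.26952125]] [[296.74533295 147.27035515]]
```

View pics/s1.png

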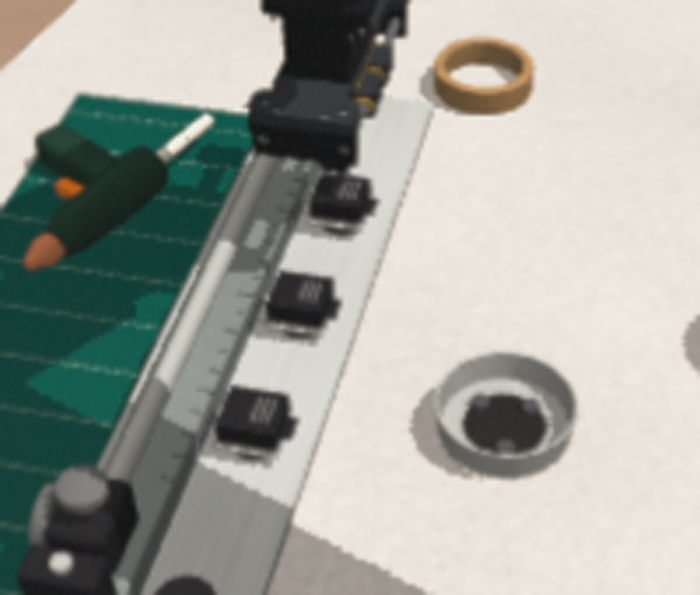

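```bash
python3 - <<'E'
from h import *
im,D=optics.camera("side"); o=robot.get_obs(); print(o["position"],o["ft_force"],o["q"])
for v in range(112,152,3):
    uv=[(u,v) for u in range(276,306,5)]; P=depthpt("side",uv,D)
    print(v," ".join("%.3f,%.3f,%.3f"%tuple(p) for p in P))
im,D=optics.camera("top"); cv2.imwrite("pics/t1.png",cv2.resize(im[60:200,250:450],None,fx=3.5,fy=3.5,interpolation=cv2.INTER_CUBIC)); np.save("t1.npy",D)
E
```

```text
[ 0.65759155 -0.16179202  0.03326554] [ 0.53874722 -0.53789733  0.9031609 ] [-4.05974277e-01  7.75262416e-01  1.41518207e+00  1.85025577e-04
  9.39757638e-01  9.83057987e-01]
112 0.812,-0.337,0.002 0.668,-0.105,0.182 0.657,-0.111,0.181 0.645,-0.113,0.182 0.632,-0.115,0.184 0.624,-0.125,0.181
115 0.675,-0.091,0.180 0.663,-0.094,0.181 0.652,-0.100,0.180 0.642,-0.107,0.179 0.629,-0.108,0.181 0.623,-0.123,0.173
118 0.668,-0.079,0.181 0.657,-0.083,0.181 0.647,-0.088,0.181 0.635,-0.093,0.181 0.625,-0.097,0.180 0.628,-0.133,0.157
121 0.662,-0.066,0.183 0.652,-0.072,0.181 0.641,-0.077,0.181 0.630,-0.081,0.181 0.620,-0.087,0.180 0.608,-0.089,0.182
124 0.661,-0.063,0.176 0.649,-0.066,0.177 0.638,-0.070,0.177 0.626,-0.073,0.179 0.614,-0.075,0.181 0.604,-0.080,0.180
127 0.664,-0.067,0.164 0.651,-0.068,0.167 0.639,-0.070,0.169 0.626,-0.071,0.172 0.615,-0.075,0.172 0.603,-0.078,0.173
130 0.667,-0.072,0.151 0.654,-0.073,0.153 0.642,-0.075,0.155 0.626,-0.070,0.164 0.614,-0.074,0.164 0.603,-0.077,0.165
133 0.668,-0.072,0.142 0.656,-0.074,0.144 0.642,-0.074,0.148 0.631,-0.080,0.147 0.617,-0.079,0.151 0.605,-0.081,0.153
136 0.715,-0.152,0.063 0.720,-0.191,0.034 0.706,-0.194,0.036 0.631,-0.078,0.139 0.619,-0.082,0.139 0.607,-0.085,0.140
139 0.710,-0.143,0.060 0.716,-0.181,0.031 0.700,-0.182,0.035 0.701,-0.216,0.011 0.656,-0.155,0.067 0.674,-0.226,0.011
142 0.707,-0.136,0.056 0.708,-0.165,0.034 0.696,-0.173,0.032 0.675,-0.162,0.046 0.662,-0.167,0.046 0.649,-0.173,0.046
145 0.716,-0.149,0.033 0.702,-0.152,0.035 0.693,-0.165,0.028 0.669,-0.150,0.047 0.656,-0.154,0.047 0.643,-0.159,0.047
148 0.709,-0.137,0.034 0.696,-0.142,0.034 0.693,-0.165,0.017 0.665,-0.141,0.044 0.651,-0.144,0.046 0.639,-0.149,0.045
151 0.704,-0.125,0.033 0.692,-0.133,0.031 0.692,-0.161,0.010 0.664,-0.138,0.036 0.651,-0.143,0.036 0.637,-0.145,0.039
```

View pics/t1.png

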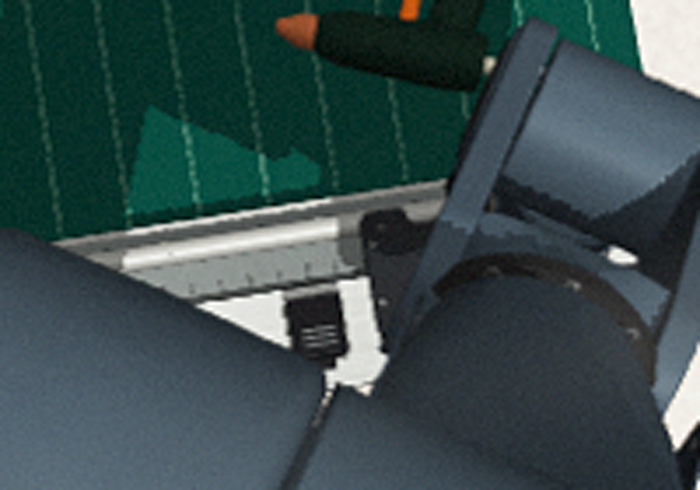

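The depth picture shows a fingertip at about z 0.065 and the gripper's body bottom at about 0.14, where the reading gives the tip at 0.033. The cap top is still at 0.046, so I haven't touched it yet. I'll go on down in small steps and let the force tell me when I reach it.

Request:
arm_command(
  plan=[
    [0.4, 0, 0, 0, 0, 0, 0],
    [0.4, 0, 0, 0, 0, 0, 0],
    [0, 0, 0, 0, 0, 0, 0],
  ],
)

```text
time: 3.75
position: [0.6579, -0.1619, 0.025]
tool_rot: [0.454, 0.539, -0.451, 0.547]
ft_force: [0.2, -0.6, 0.2]
grip_width: 0.0003
```

```bash
python3 - <<'E'
from h import *
im,D=optics.camera("side"); o=robot.get_obs(); print(o["position"],o["ft_force"])
v,u=np.mgrid[100:165,260:340]; P=depthpt("side",np.c_[u.ravel(),v.ravel()],D).reshape(65,80,3)
L=(P-o["position"])@np.c_[TX,TY,[0,0,1]]   # about reported TCP, trimmer axes
m=(abs(L[...,0])<.012)&(abs(L[...,1])<.03)&(P[...,2]>.053)
print("finger pts",m.sum()); 
for q in sorted(P[m].tolist(),key=lambda a:a[2])[:8]: print(np.round(q,3))
m=(abs(L[...,1])<.12)&(abs(L[...,0])<.06)&(P[...,2]>.085); print("body low z pct",np.percentile(P[m][:,2],[1,5,20]))
c=((P-CAP[2])@np.c_[TX,TY,[0,0,1]]); m=(abs(c[...,0])<.018)&(abs(c[...,1])<.016)&(abs(c[...,2])<.012); print("cap top z",np.percentile(P[m][:,2],[50,75,90]),m.sum())
cv2.imwrite("pics/s2.png",cv2.resize(im[95:165,250:340],None,fx=8,fy=8,interpolation=cv2.INTER_CUBIC))
E
```

```text
[ 0.65804956 -0.16197433  0.02517813] [ 0.64870533  0.53018421 -0.20299633]
finger pts 13
[ 0.658 -0.154  0.061]
[ 0.661 -0.153  0.061]
[ 0.664 -0.154  0.062]
[ 0.647 -0.156  0.063]
[ 0.652 -0.154  0.063]
[ 0.649 -0.154  0.063]
[ 0.654 -0.151  0.064]
[ 0.658 -0.154  0.064]
body low z pct [0.13066174 0.13545863 0.14796955]
cap top z [0.04613867 0.04723731 0.04820911] 104
```

View pics/s2.png

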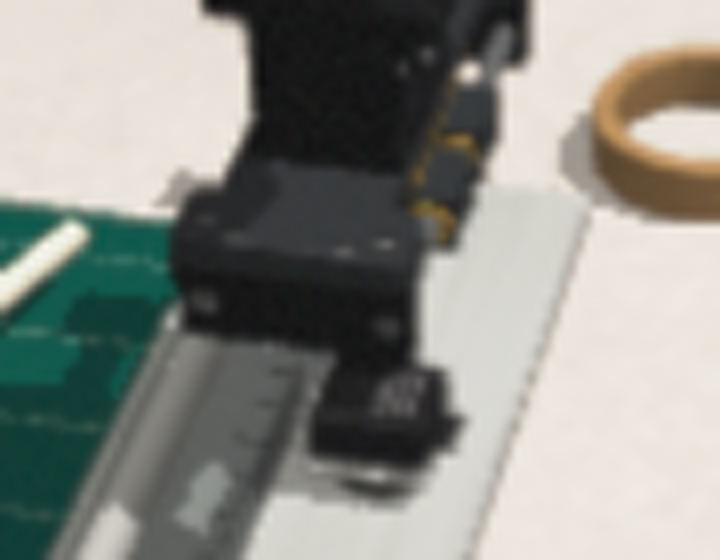

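Picture: the fingers are just behind and above the cap (pixel about (299,141)) and haven't reached it yet. The reported z reads roughly 32 mm low, so I go on down.

Request:
arm_command(
  plan=[
    [0.4, 0, 0, 0, 0, 0, 0],
    [0.4, 0, 0, 0, 0, 0, 0],
    [0.2, 0, 0, 0, 0, 0, 0],
    [0.2, 0, 0, 0, 0, 0, 0],
  ],
)

```text
time: 4.3
position: [0.6584, -0.1621, 0.0126]
tool_rot: [0.454, 0.539, -0.451, 0.548]
ft_force: [-0.4, 0.2, 1.1]
grip_width: 0.0002
```

Request:
arm_command(
  plan=[
    [0.3, 0, 0, 0, 0, 0, 0],
    [0.3, 0, 0, 0, 0, 0, 0],
  ],
)

```text
time: 4.55
position: [0.6581, -0.1623, 0.0115]
tool_rot: [0.453, 0.539, -0.451, 0.548]
ft_force: [-4.7, 1.8, 19.1]
grip_width: 0.0007
```

Contact came at reported z 0.0115 with 19 N and no give, so the right-hand bolt is tight. True z is therefore the reported z plus about 0.0345. Next is the middle cap.

Request:
arm_command(
  plan=[
    [-2, 0, 0, 0, 0, 0, 0],
    [-1, -0.3, -5.9, 0, 0, 0, 0],
    [0, 0, -6, 0, 0, 0, 0],
    [0, 0, 0, 0, 0, 0, 0],
  ],
)

```text
time: 5.05
position: [0.6346, -0.0446, 0.0431]
tool_rot: [0.455, 0.537, -0.451, 0.549]
ft_force: [1.2, -0.7, 0.1]
grip_width: 0.0006
```

```bash
python3 -c "
from h import *
goto(CAP[1]+[0,0,-.0345])"
```

```text
t 5.05 pos [ 0.6346 -0.0446  0.0431] F [ 1.2 -0.7  0.1] w 0.0006
tool now
 [[ 0.016  0.984  0.178]
 [-0.007  0.178 -0.984]
 [-1.     0.015  0.009]]
turn [ 0.003  0.009 -0.015] shift now-axes cm [ 3.11 -0.11 -0.3 ] shift goal-axes [ 3.11 -0.07 -0.27]
```

Request:
arm_command(
  plan=[
    [1.5, 0, -0.3, 0, 0, -0.015, 0],
    [1.2, 0, 0, 0, 0, 0, 0],
    [0.2, 0, 0, 0, 0, 0, 0],
    [0.3, 0, 0, 0, 0, 0, 0],
    [0.3, 0, 0, 0, 0, 0, 0],
  ],
)

```text
time: 5.68
position: [0.6353, -0.0444, 0.0107]
tool_rot: [0.452, 0.54, -0.457, 0.543]
ft_force: [-7.0, 4.3, 24.4]
grip_width: 0.0006
```

The middle bolt is tight as well (24 N at 0.0107). Next is the left one.

Request:
arm_command(
  plan=[
    [-2, 0, 0, 0, 0, 0, 0],
    [-1, 0, -5.9, 0, 0, 0, 0],
    [0, 0, -6, 0, 0, 0, 0],
    [0, 0, 0, 0, 0, 0, 0],
  ],
)

```text
time: 6.18
position: [0.6182, 0.0707, 0.0418]
tool_rot: [0.456, 0.536, -0.458, 0.543]
ft_force: [0.5, -1.1, -0.6]
grip_width: 0.0006
```

```bash
python3 -c "
from h import *
goto(CAP[0]+[0,0,-.0345])"
```

```text
t 6.17 pos [0.6182 0.0707 0.0418] F [ 0.5 -1.1 -0.6] w 0.0006
tool now
 [[ 0.006  0.986  0.165]
 [-0.008  0.165 -0.986]
 [-1.     0.004  0.009]]
turn [-0.01   0.009 -0.004] shift now-axes cm [ 2.98 -0.45 -0.56] shift goal-axes [ 2.98 -0.43 -0.54]
```

Request:
arm_command(
  plan=[
    [1.5, -0.4, -0.5, -0.01, 0.009, -0.004, 0],
    [1.1, 0, 0, 0, 0, 0, 0],
    [0.3, 0, 0, 0, 0, 0, 0],
    [0.3, 0, 0, 0, 0, 0, 0],
    [0.3, 0, 0, 0, 0, 0, 0],
  ],
)

```text
time: 6.8
position: [0.614, 0.072, 0.0058]
tool_rot: [0.457, 0.542, -0.456, 0.539]
ft_force: [-7.0, 2.2, 25.0]
grip_width: 0.0006
```

The left bolt sank 5 mm (contact now at 0.0058, against 0.011 for the tight ones). I move on to the dish and open the jaws to 3 cm on the way.

Request:
arm_command(
  plan=[
    [-3, 0, 0, 0, 0, 0, 0],
    [-3, 0, 0, 0, 0, 0, 3],
    [0, -5.4, 2, 0, 0, 0, 3],
    [0, -5.4, 2, 0, 0, 0, 3],
    [0, -5.4, 2, 0, 0, 0, 3],
    [0, 0, 0, 0, 0, 0, 3],
  ],
  grip_force=4,
)

```text
time: 7.55
position: [0.4635, -0.0214, 0.0666]
tool_rot: [0.459, 0.538, -0.456, 0.54]
ft_force: [0.7, 0.1, 0.1]
grip_width: 0.0295
```

```bash
python3 - <<'E'
from h import *
goto([.4635,-.011,.02])
im,D=optics.camera("side")
v,u=np.mgrid[0:400,0:640]; P=depthpt("side",np.c_[u.ravel(),v.ravel()],D).reshape(400,640,3)
for k in range(3):
    c=((P-CAP[k])@np.c_[TX,TY,[0,0,1]]); m=(abs(c[...,0])<.015)&(abs(c[...,1])<.014)&(abs(c[...,2])<.012); print("cap",k,"z",np.percentile(P[m][:,2],[50,75]),m.sum())
hsv=cv2.cvtColor(im,cv2.COLOR_BGR2HSV)
o=robot.get_obs()
L=(P-o["position"])@np.c_[TX,TY,[0,0,1]]; m=(abs(L[...,0])<.013)&(abs(L[...,1])<.04)&(P[...,2]>.04)
q=P[m]; print(m.sum(),"finger low",q[np.argsort(q[:,2])[:6]].round(3)); LL=L[m]; print(LL.min(0),LL.max(0))
cv2.imwrite("pics/s3.png",cv2.resize(im[60:260,200:430],None,fx=3.2,fy=3,interpolation=cv2.INTER_CUBIC))
E
```

```text
t 7.55 pos [ 0.4635 -0.0214  0.0666] F [0.7 0.1 0.1] w 0.0295
tool now
 [[ 0.003  0.987  0.163]
 [ 0.001  0.163 -0.987]
 [-1.     0.004 -0.   ]]
turn [-0.013 -0.    -0.004] shift now-axes cm [ 4.67  0.15 -1.02] shift goal-axes [ 4.66  0.18 -1.02]
cap 0 z [0.04133685 0.04214632] 110
cap 1 z [0.04594732 0.04684217] 88
cap 2 z [0.04670904 0.04788972] 67
623 finger low [[0.469 0.003 0.102]
 [0.453 0.    0.102]
 [0.46  0.001 0.103]
 [0.464 0.002 0.103]
 [0.466 0.003 0.103]
 [0.45  0.001 0.104]]
[-0.01294415  0.00975439  0.03500362] [0.01293248 0.03995965 0.30276497]
```

View pics/s3.png

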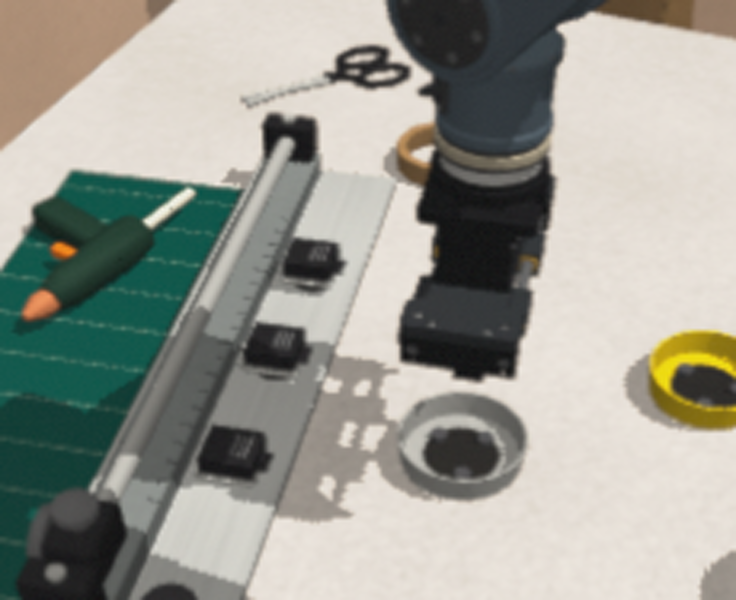

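Side view: the dish is at about (344,208), with the fingers just above and behind it. The left cap is 4.5 mm lower than the other two. The tip offset is still +0.035.

Request:
arm_command(
  plan=[
    [2, 0.2, -1, -0.013, 0, 0, 3],
    [2.5, 0, 0, 0, 0, 0, 3],
    [0, 0, 0, 0, 0, 0, 3],
  ],
)

```text
time: 7.98
position: [0.4755, -0.0135, 0.0218]
tool_rot: [0.458, 0.536, -0.451, 0.548]
ft_force: [-0.1, -0.9, 0.3]
grip_width: 0.0301
```

```bash
python3 - <<'E'
from h import *
goto([.4635,-.011,-.0205])
im,D=optics.camera("top")
v,u=np.mgrid[0:400,0:640]; P=depthpt("top",np.c_[u.ravel(),v.ravel()],D).reshape(400,640,3)
im,D=optics.camera("side"); P2=depthpt("side",np.c_[u.ravel(),v.ravel()],D).reshape(400,640,3)
for n,Q in(("top",P),("side",P2)):
    m=(np.hypot(Q[...,0]-.4635,Q[...,1]+.011)<.06)&(Q[...,2]>.022)&(Q[...,2]<.032)
    q=Q[m][:,:2]; 
    A=np.c_[2*q,np.ones(len(q))]; s=np.linalg.lstsq(A,(q**2).sum(1),rcond=None)[0]; print(n,len(q),s[:2].round(4),np.sqrt(s[2]+s[0]**2+s[1]**2).round(4))
E
```

```text
t 7.97 pos [ 0.4755 -0.0135  0.0218] F [-0.1 -0.9  0.3] w 0.0301
tool now
 [[ 0.019  0.984  0.175]
 [-0.003  0.175 -0.985]
 [-1.     0.018  0.006]]
turn [-0.     0.006 -0.018] shift now-axes cm [ 4.2  -1.21 -0.48] shift goal-axes [ 4.23 -1.14 -0.46]
top 0 [0. 0.] 0.0
side 139 [ 0.4635 -0.0108] 0.0482
```

Request:
arm_command(
  plan=[
    [0, -1.15, -0.45, 0, 0, -0.018, 3],
    [2, 0, 0, 0, 0, 0, 3],
    [0, 0, 0, 0, 0, 0, 3],
  ],
)

```text
time: 8.45
position: [0.465, -0.0114, 0.0049]
tool_rot: [0.453, 0.539, -0.455, 0.546]
ft_force: [0.7, -1.0, 1.5]
grip_width: 0.03
```

```bash
python3 -c "
from h import *
goto([.4635,-.0108,-.0205])"
```

```text
t 8.45 pos [ 0.465  -0.0114  0.0049] F [ 0.7 -1.   1.5] w 0.03
tool now
 [[ 0.006  0.984  0.175]
 [-0.008  0.176 -0.984]
 [-1.     0.005  0.009]]
turn [ 0.     0.009 -0.005] shift now-axes cm [ 2.53 -0.15 -0.11] shift goal-axes [ 2.54 -0.14 -0.08]
```

Request:
arm_command(
  plan=[
    [1.5, -0.15, -0.1, 0, 0.009, -0.005, 3],
    [0.8, 0, 0, 0, 0, 0, 3],
    [0, 0, 0, 0, 0, 0, 4.5],
    [0, 0, 0, 0, 0, 0, 5.2],
    [0, 0, 0, 0, 0, 0, 5.2],
  ],
)

```text
time: 9.07
position: [0.464, -0.0109, -0.0181]
tool_rot: [0.454, 0.542, -0.454, 0.543]
ft_force: [0.7, 0.2, 0.7]
grip_width: 0.0492
```

Request:
arm_command(
  plan=[
    [0, 1, -1, 0, 0, 0, 5.2],
    [0, 1, -1, 0, 0, 0, 5.2],
    [0, 1, -1, 0, 0, 0, 5.2],
    [0, 1, -1, 0, 0, 0, 5.2],
    [0, 0, 0, 0, 0, 0, 5.2],
  ],
)

```text
time: 9.7
position: [0.4992, 0.0394, -0.0177]
tool_rot: [0.454, 0.542, -0.453, 0.543]
ft_force: [-0.4, -0.1, 0.5]
grip_width: 0.0519
```

```bash
cat >> h.py <<'E'
def dish(g):
    v,u=np.mgrid[0:400,0:640]
    im,D=optics.camera("side"); Q=depthpt("side",np.c_[u.ravel(),v.ravel()],D).reshape(400,640,3)
    dark=im.max(2)>60
    m=dark&(np.hypot(Q[...,0]-g[0],Q[...,1]-g[1])<.062)&(Q[...,2]>.022)&(Q[...,2]<.032)
    q=Q[m][:,:2]
    for _ in range(4):
        A=np.c_[2*q,np.ones(len(q))]; s=np.linalg.lstsq(A,(q**2).sum(1),rcond=None)[0]; r=np.sqrt(s[2]+s[0]**2+s[1]**2)
        e=abs(np.hypot(*(q-s[:2]).T)-r); q=q[e<max(.004,2*np.median(e))]
    d=np.r_[s[:2]-CAP[0][:2],0]; print("dish",len(q),s[:2].round(4),"r",r.round(4),"in L1 frame",(d@TX).round(4),(d@TY).round(4)); return im
E
python3 -c "
from h import *
goto([.5116,.0573,-.0185]); p=robot.get_obs()['position']; im=dish(p)
cv2.imwrite('pics/s4.png',cv2.resize(im[100:260,230:420],None,fx=3.6,fy=3.6))"
```

```text
t 9.7 pos [ 0.4992  0.0394 -0.0177] F [-0.4 -0.1  0.5] w 0.0519
tool now
 [[ 0.002  0.984  0.178]
 [-0.001  0.178 -0.984]
 [-1.     0.002  0.001]]
turn [ 0.003  0.001 -0.002] shift now-axes cm [ 0.08  1.54 -1.54] shift goal-axes [ 0.08  1.54 -1.54]
dish 100 [0.4847 0.0343] r 0.0483 in L1 frame -0.1334 -0.0179
```

Request:
arm_command(
  plan=[
    [0, 1, -0.7, 0, 0, 0, 5.2],
    [0, 1, -0.7, 0, 0, 0, 5.2],
    [0, 0.9, -0.4, 0, 0, 0, 5.2],
    [0, 0, 0, 0, 0, 0, 5.2],
  ],
)

```text
time: 10.25
position: [0.5238, 0.0631, -0.018]
tool_rot: [0.453, 0.543, -0.454, 0.542]
ft_force: [0.3, 0.8, 0.6]
grip_width: 0.0517
```

```bash
python3 -c "
from h import *
p=robot.get_obs()['position']; goto([.5116,.0573,-.0185]);im=dish(p-.01*TX)"
```

```text
t 10.25 pos [ 0.5238  0.0631 -0.018 ] F [0.3 0.8 0.6] w 0.0517
tool now
 [[-0.002  0.984  0.177]
 [-0.001  0.177 -0.984]
 [-1.    -0.002  0.   ]]
turn [0.001 0.    0.002] shift now-axes cm [ 0.05 -1.3   0.36] shift goal-axes [ 0.05 -1.3   0.36]
dish 136 [0.5046 0.06  ] r 0.0483 in L1 frame -0.1094 0.0039
```

Request:
arm_command(
  plan=[
    [0, 0.9, 0, 0, 0, 0, 5.2],
    [0, 0, 0, 0, 0, 0, 3],
    [0, -1.2, 0, 0, 0, 0, 3],
    [-2, 0, 0, 0, 0, 0, 3],
    [-4, 0, 0, 0, 0, 0, 3],
    [-4, 0, 0, 0, 0, 0, 6],
    [0, 0, 0, 0, 0, 0, 6.5],
  ],
)

```text
time: 11.18
position: [0.5178, 0.0616, 0.0837]
tool_rot: [0.453, 0.543, -0.456, 0.541]
ft_force: [-0.7, 0.3, -0.2]
grip_width: 0.0436
```

```bash
python3 - <<'E'
from h import *
p=np.array([.5137,.0587,0]); goto(CAP[0]-.0075*TX+[0,0,.03]);im=dish(p)
cv2.imwrite('pics/s4.png',cv2.resize(im[100:260,220:420],None,fx=3.6,fy=3.6))
E
```

```text
t 11.18 pos [0.5178 0.0616 0.0837] F [-0.7  0.3 -0.2] w 0.0436
tool now
 [[-0.005  0.985  0.174]
 [-0.     0.174 -0.985]
 [-1.    -0.005 -0.001]]
turn [-0.001 -0.001  0.005] shift now-axes cm [0.68 8.87 0.31] shift goal-axes [0.72 8.87 0.32]
dish 221 [0.5129 0.0616] r 0.0483 in L1 frame -0.101 0.0041
```

View pics/s4.png

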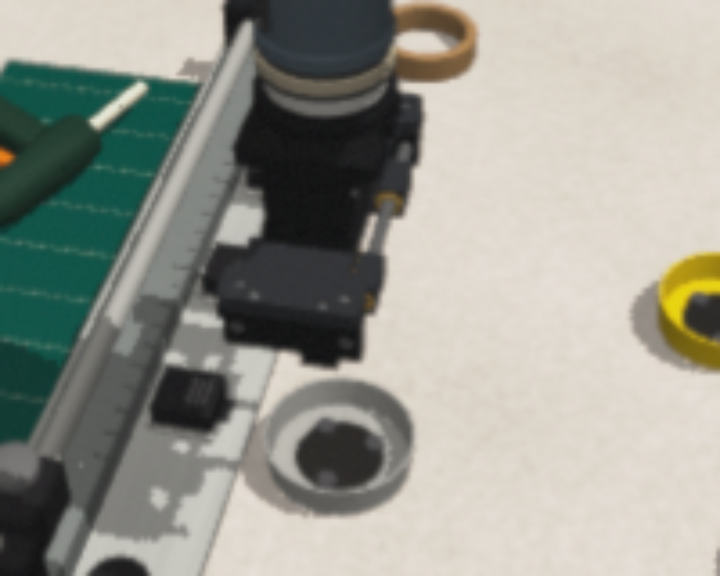

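The dish stands at the flange in front of the left cap, at about (313,223) full-frame and (-101, +4) mm in the bolt's frame. Now I pinch that cap by its sides.

Request:
arm_command(
  plan=[
    [0, 4.4, 0.2, 0, 0, 0.005, 6.5],
    [0, 4.4, 0.1, 0, 0, 0, 6.5],
    [3, 0, 0, 0, 0, 0, 6.5],
    [3, 0, 0, 0, 0, 0, 6.5],
    [0, 0, 0, 0, 0, 0, 6.5],
  ],
  grip_force=5,
)

```text
time: 11.85
position: [0.5977, 0.074, 0.0126]
tool_rot: [0.452, 0.546, -0.458, 0.537]
ft_force: [0.2, 0.8, 1.1]
grip_width: 0.0649
```

```bash
python3 -c "
from h import *
goto(CAP[0]-.0075*TX+[0,0,-.0465-.0140])"
```

```text
t 11.85 pos [0.5977 0.074  0.0126] F [0.2 0.8 1.1] w 0.0649
tool now
 [[-0.016  0.985  0.173]
 [ 0.002  0.173 -0.985]
 [-1.    -0.016 -0.005]]
turn [-0.003 -0.005  0.016] shift now-axes cm [2.65 0.83 0.15] shift goal-axes [2.66 0.78 0.14]
```

Request:
arm_command(
  plan=[
    [0, 0.8, 0.1, -0.003, -0.005, 0.016, 6.5],
    [1.4, 0, 0, 0, 0, 0, 6.5],
    [1.1, 0, 0, 0, 0, 0, 6.5],
    [0, 0, 0, 0, 0, 0, 6.5],
  ],
)

```text
time: 12.35
position: [0.6064, 0.0742, -0.0129]
tool_rot: [0.455, 0.541, -0.454, 0.543]
ft_force: [-0.4, 0.3, 0.4]
grip_width: 0.0651
```

```bash
python3 -c "
from h import *
goto(CAP[0]-.0075*TX+[0,0,-.0465-.0140])"
```

```text
t 12.35 pos [ 0.6064  0.0742 -0.0129] F [-0.4  0.3  0.4] w 0.0651
tool now
 [[ 0.003  0.984  0.175]
 [-0.     0.175 -0.984]
 [-1.     0.003  0.001]]
turn [ 0.     0.001 -0.003] shift now-axes cm [ 0.11 -0.09  0.01] shift goal-axes [ 0.11 -0.09  0.01]
```

Request:
arm_command(
  plan=[
    [0, 0, 0, 0, 0, 0, 3],
    [0, 0, 0, 0, 0, 0, 3],
    [0, 0, 0, 0, 0, 0, 3],
    [0, 0, 0, 0, 0, 0, 3],
  ],
  grip_force=5,
)

```text
time: 12.85
position: [0.6072, 0.074, -0.0119]
tool_rot: [0.455, 0.541, -0.453, 0.544]
ft_force: [-0.4, -1.1, 0.0]
grip_width: 0.038
```

Request:
arm_command(
  plan=[
    [-0.6, 0.25, 0, 0, 0, 0, 3],
    [-0.5, 0.35, 0, 0, 0, 0, 3],
    [-0.45, 0.45, 0, 0, 0, 0, 3],
    [0, 0, 0, 0, 0, 0, 3],
  ],
)

```text
time: 13.35
position: [0.6169, 0.0757, 0.0042]
tool_rot: [0.454, 0.541, -0.454, 0.543]
ft_force: [-0.1, -0.7, 0.4]
grip_width: 0.038
```

```bash
cat >> h.py <<'E'
def capz():
    v,u=np.mgrid[0:400,0:640]
    im,D=optics.camera("side"); Q=depthpt("side",np.c_[u.ravel(),v.ravel()],D).reshape(400,640,3)
    for k in range(3):
        c=((Q-CAP[k])@np.c_[TX,TY,[0,0,1]]); m=(im.max(2)<80)&(abs(c[...,0])<.033)&(abs(c[...,1])<.016)&(c[...,2]>-.02)&(c[...,2]<.03); print("cap",k,"z50/75/95",np.percentile(Q[m][:,2],[50,75,95]).round(4),"x",np.percentile(c[m][:,0],[5,50,95]).round(3),m.sum())
    return im
E
python3 -c "
from h import *
goto(CAP[0]+.0259*TX+[0,0,-.0465+.009]); im=capz(); dish([.5129,.0616])
cv2.imwrite('pics/s5.png',cv2.resize(im[130:260,220:400],None,fx=4.4,fy=4.4))"
```

```text
t 13.35 pos [0.6169 0.0757 0.0042] F [-0.1 -0.7  0.4] w 0.038
tool now
 [[ 0.002  0.984  0.176]
 [-0.001  0.176 -0.984]
 [-1.     0.002  0.001]]
turn [ 0.001  0.001 -0.002] shift now-axes cm [-0.47  2.2  -0.03] shift goal-axes [-0.48  2.2  -0.03]
cap 0 z50/75/95 [0.051  0.0525 0.0557] x [-0.016 -0.011 -0.008] 32
cap 1 z50/75/95 [0.0448 0.0461 0.0472] x [-0.023 -0.018 -0.012] 53
cap 2 z50/75/95 [0.0461 0.0475 0.0489] x [-0.019  0.     0.02 ] 117
dish 227 [0.5129 0.0617] r 0.0483 in L1 frame -0.1009 0.0041
```

View pics/s5.png

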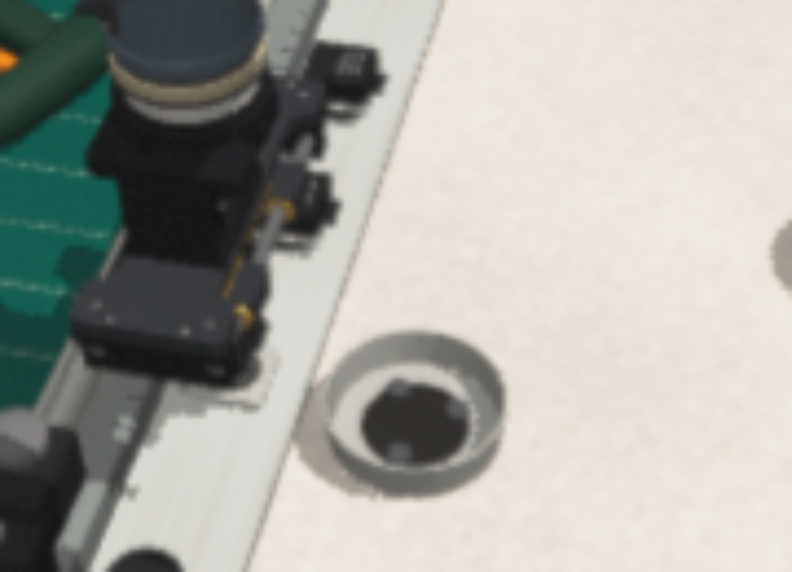

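The body hides the cap in this view (8th or 9th picture), but its visible front edge has risen to z 0.051 at x -11 mm. That fits about 0.6 rad of opening. The force is near zero and the dish hasn't moved.

Request:
arm_command(
  plan=[
    [-0.25, 0.5, 0, 0, 0, 0, 3],
    [-0.15, 0.55, 0, 0, 0, 0, 3],
    [-0.1, 0.6, 0, 0, 0, 0, 3],
    [0, 0.4, 0, 0, 0, 0, 3],
    [0, 0, 0, 0, 0, 0, 3],
  ],
)

```text
time: 14.08
position: [0.6355, 0.079, 0.0093]
tool_rot: [0.452, 0.543, -0.455, 0.542]
ft_force: [-2.3, -1.6, -0.3]
grip_width: 0.0379
```

```bash
python3 -c "
from h import *
goto(CAP[0]+.0259*TX+[0,0,-.0465+.009]); im=capz(); dish([.5129,.0616])
im,D=optics.camera('top')
print(robot.get_obs()['joint_torque'].round(2))
a=cv2.resize(im[90:260,200:400],None,fx=3.4,fy=3.4); cv2.imwrite('pics/t5.png',a)"
```

```text
t 14.07 pos [0.6355 0.079  0.0093] F [-2.3 -1.6 -0.3] w 0.0379
tool now
 [[-0.004  0.984  0.176]
 [-0.002  0.176 -0.984]
 [-1.    -0.004  0.001]]
turn [0.001 0.001 0.004] shift now-axes cm [ 0.03  0.31 -0.02] shift goal-axes [ 0.03  0.31 -0.03]
cap 0 z50/75/95 [0.0634 0.0651 0.0673] x [-0.006  0.005  0.012] 39
cap 1 z50/75/95 [0.0452 0.0462 0.0476] x [-0.021 -0.004  0.012] 124
cap 2 z50/75/95 [0.046  0.0471 0.048 ] x [-0.02  -0.001  0.02 ] 137
dish 226 [0.5127 0.0617] r 0.0483 in L1 frame -0.1011 0.0042
[  0.54 -48.75 -12.72   0.25  -0.29  -0.  ]
```

View pics/t5.png

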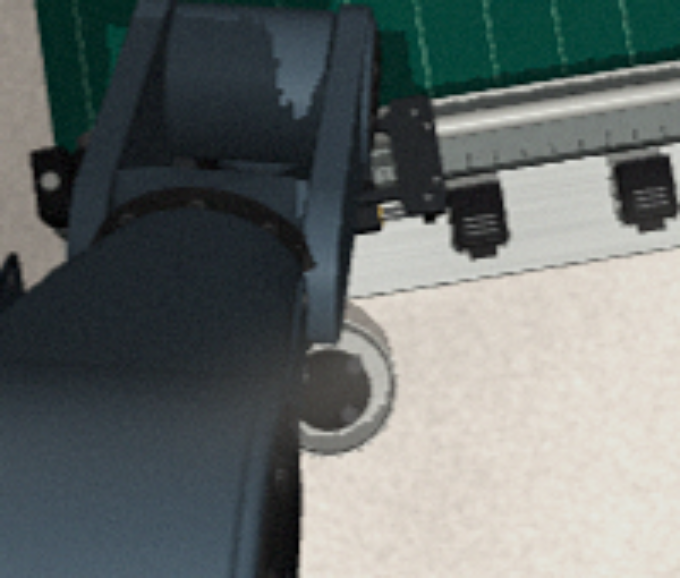

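```bash
python3 - <<'E'
from h import *
v,u=np.mgrid[0:400,0:640]
im,D=optics.camera("side"); Q=depthpt("side",np.c_[u.ravel(),v.ravel()],D).reshape(400,640,3)
c=(Q-CAP[0])@np.c_[TX,TY,[0,0,1]]; c[...,0]-=.023; c[...,2]=Q[...,2]-.0225
m=(c[...,0]>-.06)&(c[...,0]<.02)&(abs(c[...,1])<.045)&(c[...,2]>-.005)&(c[...,2]<.06)
for a in np.argwhere(m): 
    p=c[tuple(a)]*1000
    print(a[1],a[0],p.round(0).astype(int),im[tuple(a)].max(),end=' | ')
b=proj("side",[CAP[0]])[0].astype(int); x,y=b
cv2.imwrite('pics/s6.png',cv2.resize(im[y-40:y+20,x-35:x+45],None,fx=9,fy=9,interpolation=cv2.INTER_CUBIC)); print(b)
E
```

```text
271 197 [-18 -13  42] 55 | 272 197 [-21 -10  46] 92 | 273 197 [-21 -18  38] 154 | 271 198 [-19  -9  43] 46 | 272 198 [-22  -8  45] 85 | 273 198 [-21 -15  38] 158 | 271 199 [-21  -3  47] 60 | 272 199 [-23  -5  44] 120 | 270 200 [-18  -4  42] 43 | 271 200 [-22   0  46] 86 | 272 200 [-21  -9  37] 157 | 270 201 [-20   2  45] 50 | 271 201 [-23   3  46] 117 | 266 202 [-12   7  45] 52 | 269 202 [-18   3  42] 37 | 270 202 [-22   8  49] 62 | 271 202 [-23   5  45] 138 | 265 203 [-10   8  42] 49 | 266 203 [-12   8  42] 43 | 267 203 [-15   9  44] 44 | 268 203 [-16   5  40] 40 | 269 203 [-19   8  44] 42 | 270 203 [-22   9  46] 83 | 271 203 [-21   0  37] 157 | 265 204 [-11  11  42] 48 | 266 204 [-13  11  43] 44 | 267 204 [-15   9  41] 44 | 268 204 [-16   7  39] 40 | 269 204 [-19   9  42] 55 | 270 204 [-21   6  39] 121 | 264 205 [-10  17  45] 45 | 265 205 [-12  15  43] 44 | 266 205 [-14  15  44] 44 | 267 205 [-16  13  42] 45 | 268 205 [-17  10  40] 47 | 269 205 [-19   9  39] 84 | 270 205 [-21   7  37] 158 | 264 206 [-11  18  43] 33 | 265 206 [-13  18  43] 42 | 266 206 [-14  15  41] 45 | 267 206 [-1
[... 7391 characters left out ...]
5  -3] 208 | 279 220 [-42  17   0] 195 | 280 220 [-43  12  -5] 187 | 250 221 [19 43 11] 100 | 251 221 [17 42 11] 105 | 252 221 [15 40  9] 121 | 253 221 [14 37  6] 99 | 254 221 [15 30 -2] 92 | 273 221 [-28  19  -5] 144 | 274 221 [-31  20  -3] 145 | 275 221 [-33  19  -4] 153 | 276 221 [-35  18  -3] 170 | 277 221 [-38  19  -2] 187 | 278 221 [-41  20   0] 193 | 279 221 [-42  17  -3] 193 | 252 222 [14 43  9] 108 | 253 222 [13 39  5] 99 | 254 222 [14 34 -2] 97 | 278 222 [-41  20  -4] 155 | 279 222 [-43  19  -4] 194 | 252 223 [14 44  7] 103 | 253 223 [13 41  4] 98 | 254 223 [13 36 -2] 109 | 252 224 [15 44  3] 101 | 253 224 [14 40 -2] 100 | 252 225 [15 44  0] 100 | 253 225 [14 40 -5] 108 | [272 206]
```

View pics/s6.png

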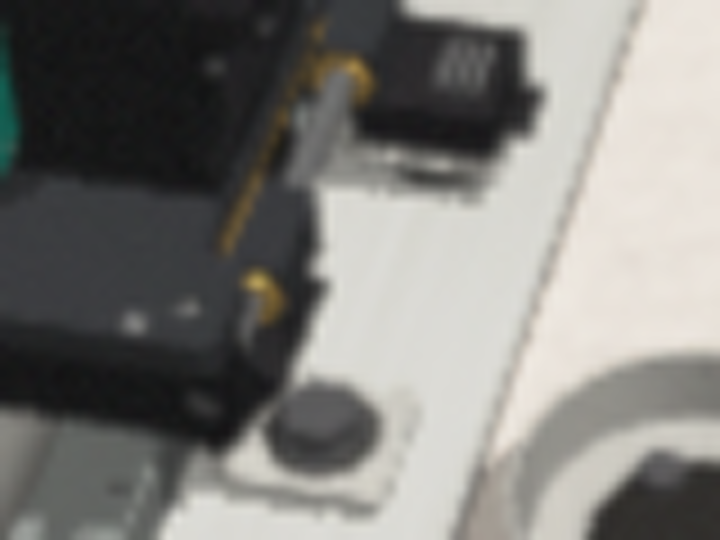

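Picture 11: the bolt head is uncovered, and the cap's rim line stands at about 63° (1.1 rad) by depth. I take it a little further for margin; the fingers clear the beam (top about 0.034).

Request:
arm_command(
  plan=[
    [0, 0.5, 0, 0, 0, 0, 3],
    [0.1, 0.4, 0, 0, 0, 0, 3],
    [0, 0, 0, 0, 0, 0, 3],
    [0, 0, 0, 0, 0, 0, 3],
  ],
)

```text
time: 14.78
position: [0.6447, 0.0807, 0.0083]
tool_rot: [0.452, 0.543, -0.455, 0.542]
ft_force: [-2.6, -1.1, 1.5]
grip_width: 0.0377
```

```bash
python3 - <<'E'
from h import *
o=robot.get_obs(); print(o["position"],o["ft_force"],o["grip_width"])
v,u=np.mgrid[0:400,0:640]
A=[]
im,D=optics.camera("side"); Q=depthpt("side",np.c_[u.ravel(),v.ravel()],D).reshape(400,640,3)
c=((Q-CAP[0])@np.c_[TX,TY,[0,0,1]])*1000; c[...,0]-=23; c[...,2]=Q[...,2]*1000-22.5
m=(c[...,0]>-40)&(c[...,0]<5)&(c[...,1]>12)&(c[...,1]<22)&(c[...,2]>18)&(c[...,2]<50)
q=c[m]; ang=180-np.degrees(np.arctan2(q[:,2],q[:,0])); k=np.argsort(ang)[:14]
print(np.c_[q[k],ang[k]].round(0).tolist())
capz(); dish([.5129,.0616])
E
```

```text
[0.64465895 0.08066307 0.00829404] [-2.58017637 -1.14366019  1.50970383] 0.03766355751625885
[[-11.0, 15.0, 39.0, 74.0], [-10.0, 19.0, 37.0, 75.0], [-11.0, 13.0, 41.0, 75.0], [-10.0, 17.0, 38.0, 76.0], [-11.0, 19.0, 44.0, 76.0], [-6.0, 17.0, 24.0, 76.0], [-7.0, 18.0, 28.0, 77.0], [-10.0, 15.0, 43.0, 77.0], [-7.0, 18.0, 32.0, 78.0], [-8.0, 19.0, 37.0, 78.0], [-9.0, 12.0, 43.0, 79.0], [-8.0, 18.0, 39.0, 79.0], [-8.0, 18.0, 42.0, 79.0], [-3.0, 19.0, 19.0, 79.0]]
cap 0 z50/75/95 [0.0652 0.0685 0.072 ] x [-0.004  0.013  0.021] 34
cap 1 z50/75/95 [0.0458 0.0466 0.0476] x [-0.02   0.     0.019] 145
cap 2 z50/75/95 [0.0459 0.047  0.0485] x [-0.019  0.003  0.02 ] 133
dish 221 [0.5127 0.0617] r 0.0483 in L1 frame -0.1011 0.0041
```

The cap stands at about 76° (1.33 rad). The jaws hold 37.7 mm of it, and the dish and the other caps are unchanged, so I hand in.

```bash
python3 -c "
from h import *
print(workorder.hand_in())"
```

```text
the job is handed in; nothing more can be done
None
```

The job is handed in, with the left-hand bolt's cap held open so you can get a key on it. The left bolt, nearest the cutter head, was the loose one: it sank about 5 mm when tapped. The middle and right-hand bolts held firm at 24 N and 19 N.

**Last checks, at about 15 s of the 58 s:**
- **Cap:** it stands at about 76° (1.33 rad) by depth, pinched by its sides with the grip set to 5 N.
- **Other caps:** both are still shut, with their tops at about 46 to 47 mm.
- **Dish:** it is at rest with its centre 101 mm in front of the bolt and 4 mm to the side. I slid it along the table with the fingers inside it.
- **Bottle and tape:** I did not re-measure them at the end, but the arm never went near either.

**One disagreement:** the reported fingertip height read about 34 mm lower than what the cameras and the contact showed. My first taps therefore stopped in the air above the cap. I found the offset by touching a cap and allowed for it from then on.

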